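Third hand at the cafe press: click the head shut and hold the drip tray against its stop

ROBOT

A 7-joint arm with a two-finger parallel gripper is mounted at the origin on the work surface. World frame = base frame: x ahead of the robot, y to its left, z up, the work surface at z = 0. Lengths are in m, angles in degrees, forces in N, time in s.
With the tool pointing down it reaches from about 0.425 to 0.95 m from the base axis. Payload 4.7 kg.
Tool frame: the origin (TCP) lies at the very end of the fingers, on their centre line; the grasp point (between the pads) lies bot.grip_point_offset behind it (bot.grip_point_offset is the distance from the TCP to the grasp point, in m); z points along the fingers, y is the line along which they close (so a half turn about z gives the same grasp; the last joint's range is limited). The gripper opens to 87 mm and grips with 3 to 60 N. Pads are 19 mm wide; open, the fingers measure 117 mm over their backs; the gripper's body (75 mm by 190 mm) begins 51 mm behind the grasp point.
Start: joints at [75.12, 26.849, -2.785, 87.806, 1.381, 65.374, -4.715], TCP at [0.154, -0.657, 0.202] pointing down, gripper open.
Joint ranges: [-148.3, 148.3], [-19.14, 114.17], [-79.39, 73.82], [5.75, 140.21], [-59.74, 239.74], [12.07, 113.84], [-152.46, 152.46]. Speed limits (degrees/s): [147.25, 147.25, 180, 180, 180, 180, 180].

INTERFACE

Orientations are given as a 3x3 rotation matrix whose columns are the frame's x, y, z axes.
In Python, from plant import bot gives the robot as it stands.
- The arm moves only by the tool carry_out, never from a script. Its argument "increments" is a list of rows, each an object with "rotation": the turn, a rotation vector about the tool's x, y, z in degrees, a list of three; "linear": the shift along the tool's x, y, z in m, a list of three; "claw": the opening, from 0 (shut) to 1 (fully open). In form: [{"rotation": [wx, wy, wz], "linear": [x, y, z], "claw": claw}, ...]. A call has 1 to 10 rows; each row shifts and turns the commanded pose from where the row before left it, along the tool's axes as they then stand; what a row does not reach is not made up. A row lasts 1/8 s, in which the tool goes at most 62.5 mm and 10.7 degrees, less where a joint would pass 70% of its speed; a pose out of reach is approached as far as the arm can. A call with a gripper value outside its range is refused whole. The fingers move at their own pace and stop on an object; "squeeze" is the grip in N (left out, the last holds). Time passes only in rows, so rows that do not move let the fingers close. It gives the time, the measured TCP pose, the force, the opening and the grip force at its end, in the units of the state.
- bot.state(): the state, without advancing time (a new reading comes with each control period).
- bot.snapshot(name): name is "scene" or "top" or "wrist"; returns a dict with "frame" (384x512x3 uint8, blue, green, red), "range_z" (384x512 float32, m along the optical axis (not along the pixel's ray), 0 where there is no reading), "mtx" (3x3 intrinsics, pixels), "eye" and "orientation" of the camera in the world; the wrist camera has in their place "hand_eye" (4x4, takes a point from camera to tool coordinates, whose origin is the TCP and whose axes are the flange's). Camera axes: x right, y down, z forward; pixel columns grow to the right and rows downward; lengths in m; the calibration is good to about 2 mm. A picture is of the moment at which its call begins: read the wrist's pose just before it.
- bot.close_job(): hands the job in; it is judged then, once.
Trained networks look in a picture, given as the dict that the camera call returned (one of the last four; its "shot" number tells which), for a name from the list of things; names that differ only in an ending like _2 or _b are one class to them, and where a whole thing is asked for, a point or a joint stands for the part that bears it (a point fixed in the world has none). Each returns a list of dicts, best first, with "p" (0 to 1); they miss things now and then, are a little off and sometimes report something else, mostly with a low value. They report only what shows in the picture. A call takes as long as a camera call. They do not tell look-alikes from the thing itself.
- bot.masks_of(query, picture): "pixels" (384x512 bool, what is visible of it) and "rect" ([left, top, width, height] in pixels, round what is visible of it).
The state is a dict: "t": time; "joints": joint angles; "joint_velocities": joint speeds; "tau": joint torques, N m; "position": TCP position; "tcp_rot": TCP orientation; "wrist_force": force on the tool from outside, world axes, zero at the start; "wrist_torque": the same for the moment, N m; "finger_gap": finger opening in m; "grasp_force": force on a finger pad.
Only numpy, scipy, OpenCV 4.12 (cv2) and the standard library are available. Lean on these libraries where they do the work, as an engineer would, in place of code of your own. Each camera call takes 0.05 s, during which the arm holds its last target. There are 200 camera calls.

TASK

Get the juice press ready for me to clamp: first push its hinged head down until it clicks shut and stays down, then slide the loose drip tray along its channel, under the head, against the sprung stop at the back. Keep pushing the tray there with a steady force of about 12 newtons (the stop pushed back about half of its travel, never rammed to its end) so that I can screw the knob down; finish while still holding that push, do not let go. Leave the other things on the table where they are.

Things in the scene. Friction and masses are not known exactly. Their poses are not given: they have to be found in the camera images.
- press: Cast aluminium press fixed to the table, base 290 x 150 x 20 mm (x = -160 to +130). Origin at table height on the channel's middle line; +x runs along the channel from its open front end to the fence at the back. Channel floor 20 mm above the table; side walls, tops at 40 mm, stand 90 mm apart, x = -140 to +80. Fence block at x = 107 to 127; hinge cheeks beside it, 90 mm high, y = +-59 to 71.
- head (a joint): Angle of the press's hinged flat head: 0 = open (leaning up 0.9 rad), 0.9 = shut (level, top 80 mm, underside 62 mm above the table, clear of the tray's rim). It is balanced, stays where left and swings easily (1 to 2 N on the pad); over the last 0.15 rad spring catches on two posts (92 mm high, 128 mm apart, beside its free edge) resist with up to about 12 N; beyond 0.84 it snaps shut and stays.
- head_pad (a point): Middle of the top of the raised pad (26 x 60 mm) at the head's free edge, where to push: 122 mm from the hinge axis along the head and 14 mm above its mid-plane. The head is 104 mm wide and ends 135 mm from the axis; its black knob, 48 mm across, stands 66 mm from the axis, its top 48 mm above the mid-plane.
- head_hinge (a point): Middle of the head's hinge axis (parallel to the press's y), 115 mm along the press's +x and 71 mm above the table. When open, the head leans up from here towards the channel's open front end.
- tray: Loose steel drip tray, 130 (x) x 84 (y) x 20 mm, about 0.3 kg, lying in the channel with 3 mm of play each side; origin mid underside, +x towards the fence, rear face at x = +65 mm. At its front stands an upright flat handle, 12 mm thick (x = -77 to -65), 50 mm wide, reaching 73 mm above the tray's underside. Sliding friction 1 to 4 N.
- tray_handle (a point): Middle of the handle's front face, 45 mm above the tray's underside: push here along the press's +x. Free space in front of it for fingers from above.
- stop: Upright plate of the sprung stop, 80 mm wide, 8 thick, 32 high; origin at the bottom middle of its front face, which unpushed is at x = 75 mm in the press's frame (tray origin at 10 mm when just touching). It slides back along +x against a spring of 1 N per mm, travel 24 mm: half travel, 12 mm, means 12 N. Its two rods come out behind the fence as it goes.
- saucer: Bystander: white ceramic saucer, 130 mm across, 18 mm high, beside the press.
- silicone_lid: Bystander: grey silicone lid, 96 mm across, with a stub knob, 28 mm high, beside the press.
- reamer: Bystander: wooden reamer lying on the table beside the press, 147 mm long, 42 mm thick.
- sugar_jar: Bystander: glass sugar jar, 66 mm across, 90 mm high, beside the press.
- pitcher: Bystander: glass pitcher, 112 mm across, 190 mm high, at the robot's right.
- cup: Bystander: white cup, 76 mm across, 65 mm high, at the robot's left.
- teaspoon: Bystander: steel teaspoon, 140 mm long, at the robot's left.
Mind the look-alikes: they are no part of the job. Leave any green look-alike of the tray alone.

How it is judged (in metres and radians):
On the way, in this order (a step that is already met when the one before it is completed fails the run):
1. the head is shut past its click (value of joint head above 0.86 rad), for 0.3 s.
2. the tray is pushed against the stop with 7 to 17 N, steadily for a second, the head still shut (contact force between tray and stop between 7 and 17 N and value of joint head above 0.86 rad), for 1 s.
At the end, for the whole second after the job is handed in: The head is shut (joint above 0.86) and stays so by itself; the tray lies flat in the channel, at rest, and is still being pushed against the stop with 7 to 17 N (aim at 12 N), the stop pushed back 6 to 18 mm; the push is kept after the program ends (all of step 2 and contact force between the arm and stop below 0.5 N and x of stop in the frame of press between 0.081 and 0.093 m and z of tray in the frame of press below 0.024 m and angle between tray's own z axis and vertical below 0.06 rad and angle between the x axis of tray and the x axis of press, either way round below 0.08 rad and linear speed of tray below 0.01 m/s); the arm keeps its last pose, push and grip.
It fails at once if the tray is rammed against the stop with more than 23 N (contact force between tray and stop above 23 N).
It fails at once if a bystander is shifted by more than 30 mm (distance of any of saucer, silicone_lid, reamer, sugar_jar, pitcher, cup, teaspoon from where it was at the start of the episode above 0.03 m).
It also fails if it takes over 64 s, if anything falls off the work surface, if the arm or the gripper's body presses on something with over 40 N, if the wrist force passes 120 N, or if a joint passes its speed limit or range.

## Working session

There is one attempt and no reset: what is moved stays moved. The work goes in short steps, Python scripts to look and compute and a tool call to move; the robot and the scene stay as the last step left them, time stands still between calls to the robot, and variables do not carry over. Pictures are saved under pics/ and viewed, at most 10 in all, crops included, and the job is handed in when it is done.

Besides the shell and the picture viewer there is one more tool, called after "Call:" as name(argument=value, ...) on one line, values as JSON. carry_out: Moves the arm, as the interface text tells. Its arguments: {"type":"object","properties":{"increments":{"type":"array","items":{"type":"object","properties":{"rotation":{"type":"array","items":{"type":"number"}},"linear":{"type":"array","items":{"type":"number"}},"claw":{"type":"number"}}}},"squeeze":{"type":"number"}},"required":["increments"]}

```bash
mkdir -p pics; cat > h.py <<'E'
import numpy as np, cv2
from plant import bot
def cloud(s):
    z=s["range_z"]; K=np.array(s["mtx"]); v,u=np.indices(z.shape)
    P=np.stack([(u-K[0,2])/K[0,0]*z,(v-K[1,2])/K[1,1]*z,z],-1)
    W=P@np.array(s["orientation"]).T+np.array(s["eye"]); W[z<=0]=np.nan
    return W
E
python3 - <<'E'
from h import *
print(bot.state()["position"],bot.grip_point_offset)
ims=[]
for n in("top","scene"):
    s=bot.snapshot(n); W=cloud(s); np.savez(f"{n}.npz",W=W,f=s["frame"]); im=s["frame"].copy()
    print(n,s["eye"])
    for q in("press","head","tray","stop","tray_handle","head_pad"):
        for d in bot.masks_of(q,s)[:3]:
            m=d["pixels"]; w=W[m]; print(q,round(d["p"],2),d["rect"],np.nanmedian(w,0).round(3),np.nanmin(w,0).round(3),np.nanmax(w,0).round(3))
    cv2.imwrite(f"pics/{n}0.png",cv2.resize(im,(800,600)))
E
```

```text
[ 0.15427006 -0.65648174  0.20118675] 0.0187
top [ 0.3605729  -0.00694031  1.45151859]
press 0.73 [245.2, 142.8, 102.6, 79.9] [ 0.565 -0.053  0.064] [ 0.44  -0.254 -0.003] [0.679 0.062 0.166]
press 0.44 [249.5, 148.3, 49.9, 43.7] [ 0.589 -0.026  0.132] [ 0.523 -0.105 -0.002] [0.681 0.051 0.166]
head 0.59 [248.6, 146.1, 53.0, 47.5] [ 0.589 -0.026  0.132] [ 0.523 -0.105 -0.003] [0.667 0.052 0.166]
head 0.23 [266.5, 112.3, 18.9, 28.0] [ 0.731 -0.029  0.089] [ 0.707 -0.06  -0.001] [0.796 0.002 0.101]
tray 0.94 [178.9, 129.0, 39.0, 56.5] [0.656 0.211 0.011] [ 0.574  0.15  -0.005] [0.745 0.278 0.081]
tray 0.85 [286.8, 170.8, 53.0, 37.8] [ 0.54  -0.142  0.029] [ 0.484 -0.218  0.016] [ 0.603 -0.058  0.153]
tray 0.83 [379.2, 130.8, 49.8, 51.1] [ 0.632 -0.424  0.01 ] [ 0.559 -0.501 -0.005] [ 0.717 -0.351  0.08 ]
tray_handle 0.87 [285.4, 169.8, 58.0, 40.5] [ 0.54  -0.142  0.029] [ 0.481 -0.224  0.016] [ 0.607 -0.06   0.149]
tray_handle 0.61 [177.4, 130.6, 40.3, 49.5] [0.654 0.21  0.01 ] [ 0.576  0.152 -0.005] [0.728 0.274 0.081]
head_pad 0.76 [248.1, 147.2, 52.1, 43.9] [ 0.589 -0.025  0.133] [ 0.523 -0.096  0.002] [0.669 0.051 0.166]
scene [ 1.21182421 -0.4350903   1.19943101]
```

View pics/top0.png

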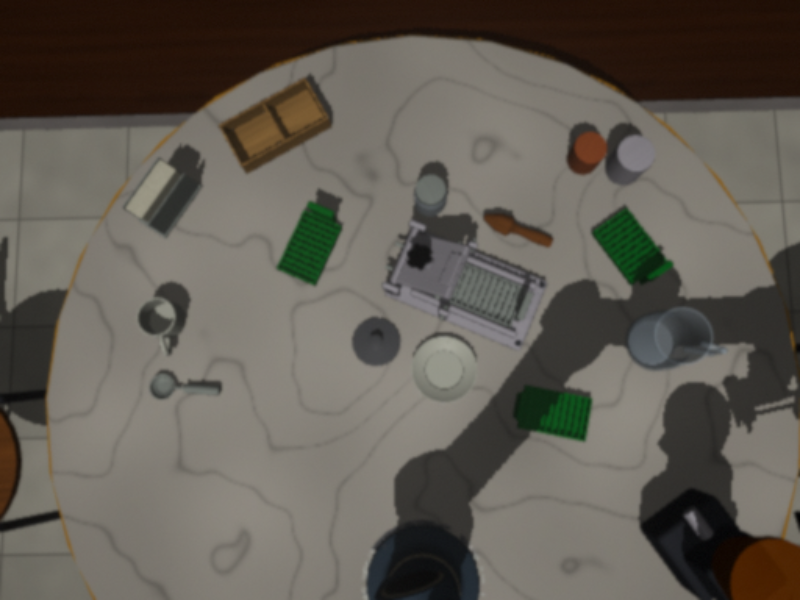

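View pics/scene0.png

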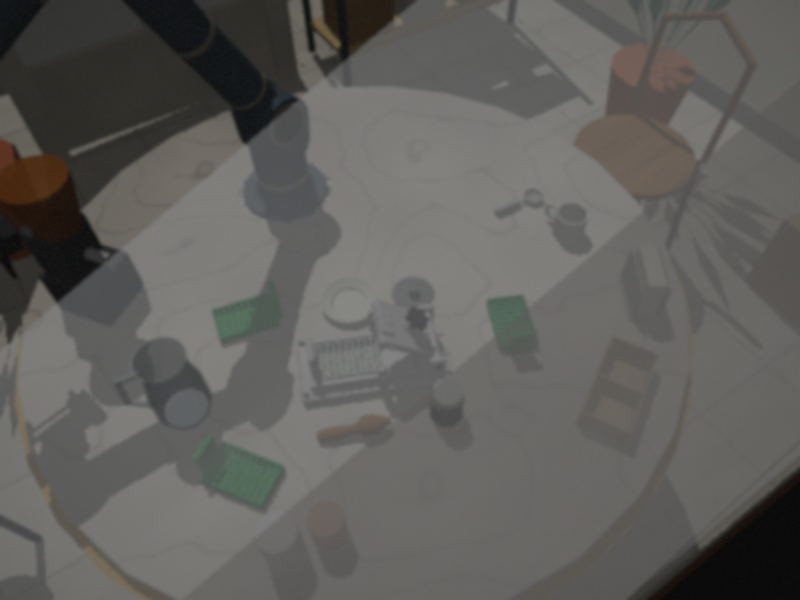

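The top view shows the press at about (465,285), with its head on the left at (425,255). The steel tray is in its channel at (490,295), with the handle at about (527,300). The green look-alikes are at (310,243), (630,243) and (555,412). Only the steel tray in the channel fits the description. Next I fit the press pose.

```bash
python3 - <<'E'
from h import *
d=np.load("top.npz"); W=d["W"]; f=d["f"]
v,u=np.indices(W.shape[:2])
reg=(u>240)&(u<356)&(v>138)&(v<226)
for lo,hi in((.012,.2),(.014,.03),(.033,.047),(.085,.097)):
    m=reg&(W[...,2]>lo)&(W[...,2]<hi)
    n,l,st,_=cv2.connectedComponentsWithStats(m.astype(np.uint8),connectivity=8)
    if hi==.2:
        k=1+np.argmax(st[1:,4]); m=l==k
    P=W[m]; r=cv2.minAreaRect((P[:,:2]*1000).astype(np.float32)); print(lo,hi,m.sum(),r)
c=f[138:226,236:356]; cv2.imwrite("pics/crop.png",cv2.resize(c,None,fx=6.5,fy=6.5,interpolation=cv2.INTER_CUBIC))
E
```

```text
0.012 0.2 4673 ((564.7998046875, -88.82221984863281), (304.1336364746094, 165.49578857421875), 66.49336242675781)
0.014 0.03 2085 ((561.5042724609375, -93.08706665039062), (316.19305419921875, 286.4071960449219), 80.60652160644531)
0.033 0.047 1128 ((606.3111572265625, -91.677734375), (290.09063720703125, 228.55523681640625), 73.33731842041016)
0.085 0.097 312 ((564.0361938476562, -83.75076293945312), (265.5550842285156, 157.6253662109375), 65.20695495605469)
```

View pics/crop.png

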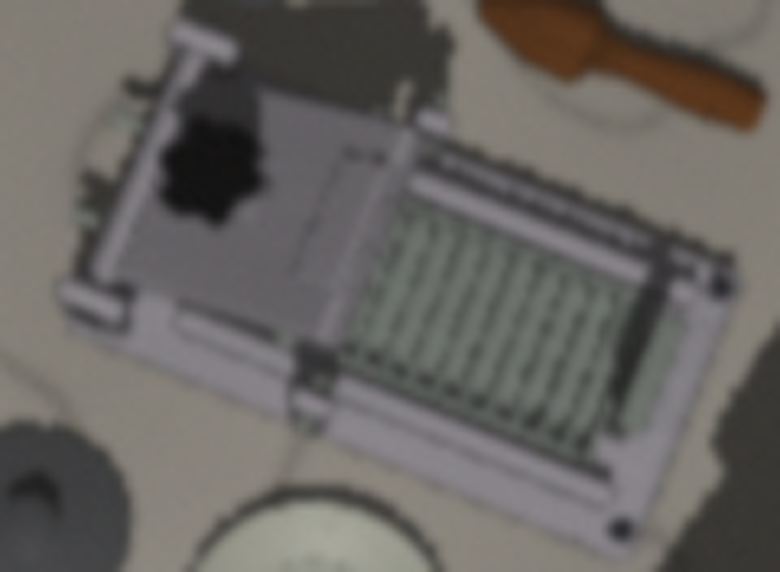

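The crop confirms the steel tray in the channel, handle at crop (640,350), head open on the left. Next I plan a viewing pose with the wrist camera.

```bash
cat >> h.py <<'E'
def Rdown(yaw):
    c,s=np.cos(np.radians(yaw)),np.sin(np.radians(yaw)); return np.array([[c,s,0],[s,-c,0],[0,0,-1.]])
def delta(p,R):
    from scipy.spatial.transform import Rotation as Q
    st=bot.state(); R0=np.array(st["tcp_rot"])
    print("t",st["t"],"rotvec",Q.from_matrix(R0.T@R).as_rotvec(degrees=True).round(2),"lin in current",(R0.T@(np.array(p)-st["position"])).round(4),"lin in target",(R.T@(np.array(p)-st["position"])).round(4))
E
python3 - <<'E'
from h import *
st=bot.state(); print(np.array(st["tcp_rot"]).round(3),st["wrist_force"])
s=bot.snapshot("wrist"); print(np.array(s["hand_eye"]).round(3),s["mtx"])
for y in(66.5,66.5-180): delta([.54,-.15,.40],Rdown(y))
W=np.load("top.npz")["W"]
# base-plane/tall-objects: pitcher
m=(W[...,2]>.05)&(W[...,1]<-.3)&(W[...,0]>.35); print(np.nanmin(W[m],0),np.nanmax(W[m],0))
E
```

```text
[[ 0.973  0.229  0.   ]
 [ 0.229 -0.973 -0.   ]
 [ 0.     0.    -1.   ]] [-1.06745324 -0.63329287 -0.18298121]
[[ 0.001 -0.969 -0.247  0.067]
 [ 1.     0.001  0.     0.001]
 [ 0.    -0.247  0.969 -0.183]
 [ 0.     0.     0.     1.   ]] [[323.33511069   0.         259.34867637]
 [  0.         323.33511069 197.06996466]
 [  0.           0.           1.        ]]
t 0.75 rotvec [ 1.000e-02  0.000e+00 -5.327e+01] lin in current [ 0.4913 -0.4054 -0.1977] lin in target [ 0.6188  0.1513 -0.1977]
t 0.75 rotvec [ 0.0000e+00 -1.0000e-02  1.2673e+02] lin in current [ 0.4913 -0.4054 -0.1977] lin in target [-0.6188 -0.1513 -0.1977]
[ 0.39195535 -0.5376177   0.05004898] [ 0.84990775 -0.30601313  0.1975254 ]
```

Call:
carry_out(increments=[{"linear": [0, 0, -0.05], "claw": 0}, {"linear": [0, 0, -0.05], "claw": 0}, {"linear": [0, 0, -0.05], "claw": 0}, {"linear": [0, 0, -0.05], "claw": 0}, {"linear": [0.05, -0.03, 0], "claw": 0}, {"linear": [0.05, -0.03, 0], "claw": 0}, {"linear": [0.05, -0.03, 0], "claw": 0}, {"linear": [0.04, -0.04, 0], "claw": 0}, {"linear": [0.04, -0.04, 0], "claw": 0}, {"linear": [0.04, -0.04, 0], "claw": 0}])

```text
validation failed for argument at $.in...
```

Call:
carry_out(increments=[{"linear": [0.045, -0.04, 0], "claw": 0}, {"linear": [0.045, -0.04, 0], "claw": 0}, {"linear": [0.045, -0.04, 0], "claw": 0}, {"linear": [0.045, -0.04, 0], "claw": 0}, {"linear": [0.04, -0.035, 0], "rotation": [0, 0, -8.9], "claw": 0}, {"rotation": [0, 0, -8.9], "claw": 0}, {"rotation": [0, 0, -8.9], "claw": 0}, {"rotation": [0, 0, -8.9], "claw": 0}, {"rotation": [0, 0, -8.9], "claw": 0}, {"rotation": [0, 0, -8.8], "claw": 0}])

```text
validation failed for argument at $.in...
```

```bash
python3 - <<'E'
from h import *
from scipy.optimize import least_squares
st=bot.state(); R=np.array(st["tcp_rot"]);p=np.array(st["position"]); print(p.round(4),R.round(3),st["t"],st["joints"])
s=bot.snapshot("wrist"); H=np.array(s["hand_eye"]); s["orientation"]=R@H[:3,:3]; s["eye"]=p+R@H[:3,3]
W=cloud(s); np.savez("w1.npz",W=W,f=s["frame"],o=s["orientation"],e=s["eye"],K=s["mtx"])
cv2.imwrite("pics/w1.png",s["frame"])
for q in("head","tray","head_pad","tray_handle","stop"):
    for d in bot.masks_of(q,s)[:2]: 
        w=W[d["pixels"]]; print(q,round(d["p"],2),d["rect"],np.nanmedian(w,0).round(3))
a=np.radians(66.5); D=np.array([[np.cos(a),np.sin(a)],[-np.sin(a),np.cos(a)]])
L=(W[...,:2]-[.571,-.075])@D.T
# report in tentative press frame: sections
z=W[...,2]
for nm,lo,hi,xr in(("walls",.034,.044,(-.135,-.03)),("handle",.085,.1,(-.17,0)),("base",.016,.024,(-.18,.14)),("tbl",-.01,.008,(-.3,.3)),("all",.012,.3,(-.2,.2))):
    m=(z>lo)&(z<hi)&(L[...,0]>xr[0])&(L[...,0]<xr[1])&(abs(L[...,1])<.085)
    if m.sum()<20: print(nm,"few");continue
    P=L[m]; print(nm,m.sum(),np.percentile(P,[1,5,50,95,99],axis=0).round(4).tolist(),np.median(z[m]).round(4))
E
```

```text
[ 0.1545 -0.6571  0.2023] [[ 0.973  0.229  0.   ]
 [ 0.229 -0.973 -0.   ]
 [ 0.     0.    -1.   ]] 0.75 [75.12087955 26.84572096 -2.78604689 87.80461407  1.38070849 65.37520008
 -4.71552185]
walls few
handle few
base few
tbl few
all few
```

View pics/w1.png

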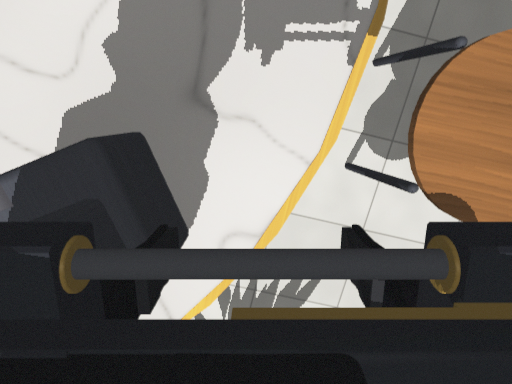

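The arm didn't move because the rows were rejected, and the picture shows only the table edge. I'll resend with every field filled in.

Call:
carry_out(increments=[{"rotation": [0, 0, 0], "linear": [0, 0, -0.05], "claw": 0}, {"rotation": [0, 0, 0], "linear": [0, 0, -0.05], "claw": 0}, {"rotation": [0, 0, 0], "linear": [0, 0, -0.05], "claw": 0}, {"rotation": [0, 0, 0], "linear": [0, 0, -0.05], "claw": 0}, {"rotation": [0, 0, 0], "linear": [0.05, -0.03, 0], "claw": 0}, {"rotation": [0, 0, 0], "linear": [0.05, -0.03, 0], "claw": 0}, {"rotation": [0, 0, 0], "linear": [0.05, -0.03, 0], "claw": 0}, {"rotation": [0, 0, 0], "linear": [0.04, -0.04, 0], "claw": 0}, {"rotation": [0, 0, 0], "linear": [0.04, -0.04, 0], "claw": 0}, {"rotation": [0, 0, 0], "linear": [0.04, -0.04, 0], "claw": 0}])

```text
t: 2.3
position: [0.37, -0.3891, 0.4025]
tcp_rot: [[0.973, 0.229, 0.0], [0.229, -0.973, -0.001], [0.0, 0.001, -1.0]]
wrist_force: [0.7, 0.0, 0.1]
finger_gap: 0.0021
grasp_force: 0.0
```

Call:
carry_out(increments=[{"rotation": [0, 0, 0], "linear": [0.045, -0.04, 0], "claw": 0}, {"rotation": [0, 0, 0], "linear": [0.045, -0.04, 0], "claw": 0}, {"rotation": [0, 0, 0], "linear": [0.045, -0.04, 0], "claw": 0}, {"rotation": [0, 0, 0], "linear": [0.045, -0.04, 0], "claw": 0}, {"rotation": [0, 0, -8.9], "linear": [0.04, -0.035, 0], "claw": 0}, {"rotation": [0, 0, -8.9], "linear": [0, 0, 0], "claw": 0}, {"rotation": [0, 0, -8.9], "linear": [0, 0, 0], "claw": 0}, {"rotation": [0, 0, -8.9], "linear": [0, 0, 0], "claw": 0}, {"rotation": [0, 0, -8.9], "linear": [0, 0, 0], "claw": 0}, {"rotation": [0, 0, -8.8], "linear": [0, 0, 0], "claw": 0}])

```text
t: 3.55
position: [0.5387, -0.1507, 0.4023]
tcp_rot: [[0.394, 0.919, 0.0], [0.919, -0.394, -0.0], [-0.0, 0.0, -1.0]]
wrist_force: [-0.1, -1.1, -0.1]
finger_gap: 0.0005
grasp_force: 0.0
```

```bash
cat > w.py <<'E'
from h import *
def wrist(name):
    st=bot.state(); R=np.array(st["tcp_rot"]);p=np.array(st["position"])
    s=bot.snapshot("wrist"); H=np.array(s["hand_eye"]); s["orientation"]=R@H[:3,:3]; s["eye"]=p+R@H[:3,3]
    W=cloud(s); np.savez(name+".npz",W=W,f=s["frame"],o=s["orientation"],e=s["eye"],K=s["mtx"])
    cv2.imwrite(f"pics/{name}.png",s["frame"]); return st,s,W
E
python3 - <<'E'
from w import *
st,s,W=wrist("w2"); print(np.array(st["position"]).round(4),np.array(st["tcp_rot"]).round(3),st["t"],np.array(st["joints"]).round(1))
for q in("head","tray","head_pad","tray_handle","stop"):
    for d in bot.masks_of(q,s)[:2]: 
        w=W[d["pixels"]]; print(q,round(d["p"],2),d["rect"],np.nanmedian(w,0).round(3))
a=np.radians(66.5); D=np.array([[np.cos(a),np.sin(a)],[-np.sin(a),np.cos(a)]])
L=(W[...,:2]-[.571,-.075])@D.T
z=W[...,2]
for nm,lo,hi,xr in(("walls",.034,.044,(-.135,-.03)),("handle",.085,.1,(-.17,-.05)),("base",.016,.024,(-.18,.14)),("all",.012,.3,(-.2,.2))):
    m=(z>lo)&(z<hi)&(L[...,0]>xr[0])&(L[...,0]<xr[1])&(abs(L[...,1])<.085)
    if m.sum()<20: print(nm,"few");continue
    P=L[m]; print(nm,m.sum(),np.percentile(P,[1,5,50,95,99],axis=0).round(4).tolist(),np.median(z[m]).round(4))
E
```

```text
[ 0.5387 -0.1507  0.4023] [[ 0.394  0.919  0.   ]
 [ 0.919 -0.394 -0.   ]
 [-0.     0.    -1.   ]] 3.55 [ 36.4  12.1 -30.9  84.6   6.2  85.  -17.6]
head 0.72 [216.9, 18.5, 87.1, 89.8] [ 0.59  -0.032  0.136]
tray 0.71 [233.4, 107.2, 51.4, 93.3] [ 0.539 -0.145  0.027]
tray 0.62 [332.3, 107.7, 26.4, 83.0] [ 0.678 -0.191  0.029]
head_pad 0.89 [216.0, 20.9, 87.9, 88.3] [ 0.591 -0.031  0.136]
tray_handle 0.95 [233.5, 104.5, 54.9, 96.3] [ 0.539 -0.144  0.027]
tray_handle 0.63 [153.8, 213.5, 33.7, 7.5] [ 0.348 -0.192  0.022]
stop 0.59 [240.3, 13.5, 40.1, 5.4] [0.605 0.049 0.042]
walls 2239 [[-0.1339, -0.0564], [-0.1307, -0.0538], [-0.0824, -0.0005], [-0.035, 0.0535], [-0.0311, 0.056]] 0.0396
handle 314 [[-0.1454, -0.0278], [-0.1451, -0.0247], [-0.1386, -0.0003], [-0.1327, 0.024], [-0.1324, 0.0273]] 0.0933
base 3295 [[-0.1682, -0.0746], [-0.1642, -0.0725], [-0.0747, 0.0031], [0.0749, 0.0713], [0.0872, 0.0732]] 0.0206
all 16468 [[-0.1645, -0.0738], [-0.1417, -0.0673], [-0.0052, -0.0007], [0.1032, 0.0655], [0.1164, 0.0724]] 0.0505
```

View pics/w2.png

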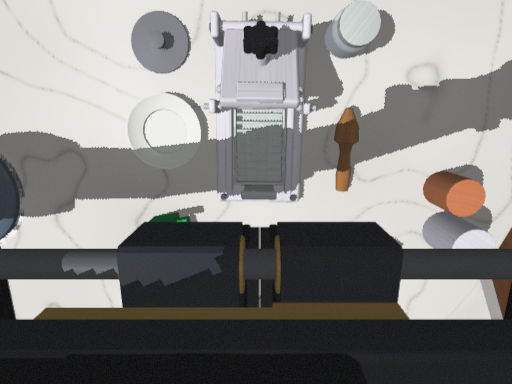

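The wrist view is well aligned: head at the top (262,65), tray at (259,150), handle at (260,190). I'll refine yaw and offsets next.

```bash
python3 - <<'E'
from h import *
d=np.load("w2.npz"); W=d["W"]; z=W[...,2]
a=np.radians(66.5); D=np.array([[np.cos(a),np.sin(a)],[-np.sin(a),np.cos(a)]])
L=(W[...,:2]-[.571,-.075])@D.T; x,y=L[...,0],L[...,1]
for sg in(1,-1):
    m=(abs(z-.04)<.004)&(x>-.135)&(x<-.035)&(sg*y>.04)&(sg*y<.065)
    c=[np.mean([y[m&(abs(x-b)<.005)].min(),y[m&(abs(x-b)<.005)].max()]) for b in np.arange(-.13,-.04,.01)]
    print("wall",np.polyfit(np.arange(-.13,-.04,.01),c,1)[0]*57.3,np.mean(c))
m=(abs(z-.02)<.004)&(abs(y)<.07)&(x<-.14); print("front edge by y",[(b.round(2),x[m&(abs(y-b)<.006)].min().round(4)) for b in np.arange(-.06,.061,.02)])
m=(z>.13)&(x<.075)&(abs(y)<.06)
for lo in np.arange(.14,.186,.005):
    k=m&(z>lo)&(z<=lo+.005)
    if k.sum()>3: print(lo.round(3),k.sum(),np.median(L[k],0).round(4),L[k].min(0).round(4),L[k].max(0).round(4))
for n,(px,pz) in dict(pad=(.050,.175)).items():
    w=np.array([.571,-.075])+D.T@[px,0]; print(n,w.round(4),pz)
E
```

```text
wall 0.7590994147770567 0.0482997603633356
wall -0.39125653145338046 -0.048473612166203286
front edge by y [(np.float64(-0.06), np.float64(-0.1705)), (np.float64(-0.04), np.float64(-0.1683)), (np.float64(-0.02), np.float64(-0.1684)), (np.float64(0.0), np.float64(-0.3581)), (np.float64(0.02), np.float64(-0.1687)), (np.float64(0.04), np.float64(-0.1693)), (np.float64(0.06), np.float64(-0.167))]
0.14 268 [ 0.0208 -0.0034] [-0.008  -0.0564] [0.0616 0.0535]
0.145 599 [ 0.0152 -0.0003] [-0.008  -0.0525] [0.0685 0.0507]
0.15 967 [ 0.0123 -0.0014] [-0.0058 -0.0519] [0.075  0.0499]
0.155 701 [ 0.0087 -0.0015] [-0.0023 -0.05  ] [0.0719 0.0482]
0.16 141 [ 0.005  -0.0011] [ 0.0013 -0.0291] [0.0642 0.0274]
pad [ 0.5909 -0.0291] 0.175
```

```bash
python3 - <<'E'
from h import *
d=np.load("w2.npz"); W=d["W"]; z=W[...,2]
a=np.radians(66.5); D=np.array([[np.cos(a),np.sin(a)],[-np.sin(a),np.cos(a)]])
L=(W[...,:2]-[.571,-.075])@D.T; x,y=L[...,0],L[...,1]
for lab,k in(("pad",abs(y)<.02),("side",(abs(y)>.036)&(abs(y)<.048))):
    print(lab,[(b.round(3),z[k&(abs(x-b)<.002)&(z>.05)].round(3)[[0,-1]].tolist() if (k&(abs(x-b)<.002)&(z>.05)).sum()>1 else 0,np.median(z[k&(abs(x-b)<.002)&(z>.05)]).round(4)) for b in np.arange(-.012,.13,.006)])
for sg in(1,-1):
    k=(sg*y>.057)&(sg*y<.073)&(z>.07)&(z<.1)
    for lo,hi in((-.06,.05),(.07,.16)):
        q=k&(x>lo)&(x<hi)
        if q.sum(): print("post/cheek",sg,L[q].min(0).round(4),L[q].max(0).round(4),np.median(z[q]).round(4),z[q].max().round(4))
T=np.load("top.npz")["W"]; Lt=(T[...,:2]-[.571,-.075])@D.T; zt=T[...,2]
k=(abs(Lt[...,1])<.02); print("top pad",[(b.round(3),np.median(zt[k&(abs(Lt[...,0]-b)<.003)]).round(4)) for b in np.arange(-.02,.13,.008)])
E
```

```text
pad [(np.float64(-0.012), 0, np.float64(nan)), (np.float64(-0.006), [0.15, 0.145], np.float64(0.149)), (np.float64(0.0), [0.16, 0.154], np.float64(0.1569)), (np.float64(0.006), [0.159, 0.16], np.float64(0.1594)), (np.float64(0.012), [0.153, 0.157], np.float64(0.1551)), (np.float64(0.018), [0.15, 0.152], np.float64(0.1513)), (np.float64(0.024), [0.139, 0.146], np.float64(0.1406)), (np.float64(0.03), [0.135, 0.137], np.float64(0.1363)), (np.float64(0.036), [0.13, 0.133], np.float64(0.1322)), (np.float64(0.042), [0.128, 0.129], np.float64(0.1279)), (np.float64(0.048), [0.125, 0.124], np.float64(0.1247)), (np.float64(0.054), [0.157, 0.12], np.float64(0.132)), (np.float64(0.06), [0.16, 0.117], np.float64(0.1482)), (np.float64(0.066), [0.157, 0.111], np.float64(0.1568)), (np.float64(0.072), [0.153, 0.151], np.float64(0.154)), (np.float64(0.078), [0.149, 0.151], np.float64(0.1498)), (np.float64(0.084), [0.143, 0.143], np.float64(0.1457)), (np.float64(0.09), [0.141, 0.142], np.float64(0.1417)), (np.float64(0.096), [0.135, 0.137], np.float64(0.1366)), (np.float64(0.102), 0, np.float64(nan)), 
[... 1141 characters left out ...]
)), (np.float64(0.09), [0.091, 0.094], np.float64(0.0928)), (np.float64(0.096), [0.089, 0.089], np.float64(0.0888)), (np.float64(0.102), [0.083, 0.08], np.float64(0.08)), (np.float64(0.108), [0.08, 0.079], np.float64(0.0799)), (np.float64(0.114), [0.078, 0.075], np.float64(0.0766)), (np.float64(0.12), 0, np.float64(nan)), (np.float64(0.126), 0, np.float64(nan))]
post/cheek 1 [-0.0145  0.0572] [0.0053 0.0729] 0.0914 0.0946
post/cheek 1 [0.0882 0.057 ] [0.1222 0.0721] 0.0897 0.0927
post/cheek -1 [-0.0151 -0.0728] [ 0.004  -0.0571] 0.0905 0.0942
post/cheek -1 [ 0.0869 -0.0725] [ 0.1201 -0.0572] 0.0892 0.0929
  return _methods._mean(a, axis=axis, dtype=dtype,
  ret = ret.dtype.type(ret / rcount)
```

Head leans about 0.625 rad, so the joint starts near 0.275. The press origin is about (0.567,-0.083) with yaw 66.7°. The hinge and front edge agree with the given sizes within 2 mm. The TCP is at press x=-0.073, y=0. Next I go above the pad.

Call:
carry_out(increments=[{"rotation": [0, 0, 0], "linear": [0.054, 0, 0], "claw": 0}, {"rotation": [0, 0, 0], "linear": [0.053, 0, 0], "claw": 0}, {"rotation": [0, 0, 0], "linear": [0, 0, 0.055], "claw": 0}, {"rotation": [0, 0, 0], "linear": [0, 0, 0.055], "claw": 0}, {"rotation": [0, 0, 0], "linear": [0, 0, 0.055], "claw": 0}, {"rotation": [0, 0, 0], "linear": [0, 0, 0.05], "claw": 0}, {"rotation": [0, 0, 0], "linear": [0, 0, 0.017], "claw": 0}, {"rotation": [0, 0, 0], "linear": [0, 0, 0.008], "claw": 0}, {"rotation": [0, 0, 0], "linear": [-0.004, 0, 0.006], "claw": 0}, {"rotation": [0, 0, 0], "linear": [-0.005, 0, 0.006], "claw": 0}])

```text
t: 5.1
position: [0.5789, -0.0612, 0.1515]
tcp_rot: [[0.399, 0.917, 0.003], [0.917, -0.399, -0.001], [0.001, 0.003, -1.0]]
wrist_force: [-0.9, 0.6, 0.7]
finger_gap: 0.0004
grasp_force: 0.0
```

Call:
carry_out(increments=[{"rotation": [0, 0, 0], "linear": [-0.003, 0, 0.008], "claw": 0}, {"rotation": [0, 0, 0], "linear": [-0.004, 0, 0.008], "claw": 0}, {"rotation": [0, 0, 0], "linear": [-0.004, 0, 0.008], "claw": 0}, {"rotation": [0, 0, 0], "linear": [-0.004, 0, 0.008], "claw": 0}, {"rotation": [0, 0, 0], "linear": [-0.003, 0, 0.008], "claw": 0}])

```text
t: 5.72
position: [0.5706, -0.0774, 0.1096]
tcp_rot: [[0.398, 0.917, -0.0], [0.917, -0.398, 0.0], [0.0, -0.0, -1.0]]
wrist_force: [0.1, -0.7, 1.0]
finger_gap: 0.0005
grasp_force: 0.4
```

Contact is about 1 N, as expected. x is about 0.007 and z is 0.110. On to the catches.

Call:
carry_out(increments=[{"rotation": [0, 0, 0], "linear": [-0.003, 0, 0.007], "claw": 0}, {"rotation": [0, 0, 0], "linear": [-0.003, 0, 0.006], "claw": 0}, {"rotation": [0, 0, 0], "linear": [-0.003, 0, 0.005], "claw": 0}, {"rotation": [0, 0, 0], "linear": [-0.002, 0, 0.004], "claw": 0}, {"rotation": [0, 0, 0], "linear": [0, 0, 0.003], "claw": 0}, {"rotation": [0, 0, 0], "linear": [0, 0, 0], "claw": 0}])

```text
t: 6.48
position: [0.5662, -0.0876, 0.0851]
tcp_rot: [[0.398, 0.917, -0.0], [0.917, -0.398, -0.0], [-0.0, -0.0, -1.0]]
wrist_force: [-0.6, 0.0, -0.5]
finger_gap: 0.0006
grasp_force: 0.0
```

Call:
carry_out(increments=[{"rotation": [0, 0, 0], "linear": [0, 0, 0.002], "claw": 0}, {"rotation": [0, 0, 0], "linear": [0, 0, 0.001], "claw": 0}, {"rotation": [0, 0, 0], "linear": [0, 0, 0], "claw": 0}])

```text
t: 6.85
position: [0.5664, -0.0877, 0.0835]
tcp_rot: [[0.398, 0.917, 0.0], [0.917, -0.398, -0.001], [-0.001, 0.001, -1.0]]
wrist_force: [-2.8, -1.3, 9.3]
finger_gap: 0.0007
grasp_force: 4.2
```

Firm contact at z 83.5 mm, so the head is shut. I back off up, move in front of the handle, and look.

Call:
carry_out(increments=[{"rotation": [0, 0, 0], "linear": [0, 0, -0.03], "claw": 0}, {"rotation": [0, 0, 0], "linear": [0, 0, -0.06], "claw": 0}, {"rotation": [0, 0, 0], "linear": [-0.05, 0, -0.06], "claw": 0}, {"rotation": [0, 0, 0], "linear": [-0.05, 0, -0.05], "claw": 0}, {"rotation": [0, 0, 0], "linear": [-0.03, 0, -0.05], "claw": 0}, {"rotation": [0, 0, 0], "linear": [-0.03, 0, 0], "claw": 0}, {"rotation": [0, 0, 0], "linear": [0, 0, 0], "claw": 0}])

```text
t: 7.72
position: [0.5078, -0.2224, 0.3147]
tcp_rot: [[0.403, 0.915, 0.0], [0.915, -0.403, -0.001], [-0.001, 0.001, -1.0]]
wrist_force: [0.3, -0.4, -0.5]
finger_gap: 0.0007
grasp_force: 0.0
```

```bash
python3 - <<'E'
from w import *
st,s,W=wrist("w3"); p=np.array(st["position"]); z=W[...,2]
a=np.radians(66.7); D=np.array([[np.cos(a),np.sin(a)],[-np.sin(a),np.cos(a)]]); O=np.array([.5674,-.0833])
print("tcp press",D@(p[:2]-O),p[2],"yaw",np.degrees(np.arctan2(*np.array(st["tcp_rot"])[[1,0],0])))
L=(W[...,:2]-O)@D.T; x,y=L[...,0],L[...,1]
k=(abs(y)<.045)&(z>.05)&(x>-.03)
print("head",[(b.round(3),np.nanmedian(z[k&(abs(x-b)<.003)]).round(4)) for b in np.arange(-.02,.11,.012) if (k&(abs(x-b)<.003)).any()])
h=(abs(y)<.04)&(abs(z-.093)<.005)&(x<-.06); P=L[h]; print("handle",np.percentile(P,[1,50,99],axis=0).round(4),np.median(z[h]),np.polyfit(P[:,1],P[:,0],1)[0]*57.3)
b=(abs(z-.02)<.004)&(abs(y)<.07)&(x<-.14)&(x>-.2); print("front",np.percentile(x[b],[.5,2]))
for sg in(1,-1):
    m=(abs(z-.04)<.004)&(x>-.135)&(x<-.03)&(sg*y>.04)&(sg*y<.065); print("wall",np.percentile(y[m],[2,50,98]).round(4),np.polyfit(x[m],y[m],1)[0]*57.3)
    q=(sg*y>.055)&(sg*y<.075)&(z>.084)&(z<.1)&(x<.04)&(x>-.06); print("post",np.percentile(L[q],[2,98],axis=0).round(4) if q.any() else 0)
E
```

```text
tcp press [-0.15135491 -0.00024774] 0.31467218826472537 yaw 66.22694144826994
head [(np.float64(-0.02), np.float64(0.0962)), (np.float64(-0.008), np.float64(0.1035)), (np.float64(0.004), np.float64(0.1016)), (np.float64(0.016), np.float64(0.0954)), (np.float64(0.028), np.float64(0.0936)), (np.float64(0.04), np.float64(0.0921))]
handle [[-0.3211 -0.0269]
 [-0.1298  0.0009]
 [-0.1235  0.028 ]] 0.09324967243277105 -0.033619325536172036
front [-0.16081005 -0.16060366]
wall [0.0404 0.0501 0.0569] -0.8918054908118476
post [[-0.005   0.0556]
 [ 0.0134  0.0733]]
wall [-0.0562 -0.0495 -0.0403] 5.956739237833453e-05
post [[-0.0068 -0.0742]
 [ 0.0116 -0.0555]]
```

View pics/w3.png

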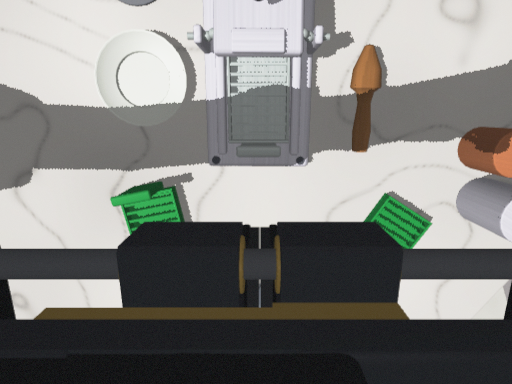

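The head is not shut: its pad is still at about z 0.1035, a lean of about 0.15 rad, right where the catches begin. The bar in the picture is at (258,40), with the handle at (258,152). The 9 N was only the catches resisting, so the real fingertips must sit higher than the TCP figure suggests. I go back and press deeper, watching the force.

```bash
python3 - <<'E'
from h import *
from scipy.spatial.transform import Rotation as Q
d=np.load("w3.npz"); W=d["W"]; st=bot.state(); R=np.array(st["tcp_rot"]); p=np.array(st["position"])
T=(W-p)@R   # tool coords
for u0,u1 in((236,285),(282,300),(200,236)):
    for v in range(215,285,8):
        q=T[v,u0:u1].reshape(-1,3); print(u0,v,np.nanmedian(q,0).round(3),np.nanmax(q[:,2]).round(3))
E
```

```text
236 215 [-0.093  0.002  0.313] 0.315
236 223 [-0.107  0.002  0.313] 0.316
236 231 [ 0.007  0.001 -0.031] -0.027
236 239 [ 0.007  0.001 -0.042] -0.038
236 247 [ 0.006  0.001 -0.049] -0.045
236 255 [ 0.029  0.001 -0.107] -0.105
236 263 [ 0.027  0.001 -0.109] -0.107
236 271 [ 0.026  0.001 -0.109] -0.108
236 279 [ 0.023  0.001 -0.108] -0.107
282 215 [-0.093  0.051  0.313] 0.316
282 223 [ 0.034  0.01  -0.097] -0.096
282 231 [ 0.034  0.009 -0.103] -0.103
282 239 [ 0.034  0.009 -0.109] -0.108
282 247 [ 0.034  0.008 -0.114] -0.113
282 255 [ 0.033  0.008 -0.115] -0.113
282 263 [ 0.03   0.008 -0.115] -0.114
282 271 [ 0.028  0.008 -0.115] -0.114
282 279 [ 0.026  0.008 -0.115] -0.114
200 215 [-0.093 -0.066  0.314] 0.315
200 223 [ 0.034 -0.011 -0.097] -0.096
200 231 [ 0.034 -0.01  -0.103] -0.102
200 239 [ 0.034 -0.009 -0.109] -0.108
200 247 [ 0.034 -0.009 -0.114] -0.112
200 255 [ 0.033 -0.008 -0.115] -0.113
200 263 [ 0.031 -0.009 -0.115] -0.113
200 271 [ 0.028 -0.009 -0.115] -0.113
200 279 [ 0.026 -0.009 -0.115] -0.114
```

Call:
carry_out(increments=[{"rotation": [0, 0, 0], "linear": [0.05, 0, 0.03], "claw": 0}, {"rotation": [0, 0, 0], "linear": [0.05, 0, 0.04], "claw": 0}, {"rotation": [0, 0, 0], "linear": [0.046, 0, 0.05], "claw": 0}, {"rotation": [0, 0, 0], "linear": [0, 0, 0.05], "claw": 0}, {"rotation": [0, 0, 0], "linear": [0, 0, 0.03], "claw": 0}, {"rotation": [0, 0, 0], "linear": [0, 0, 0.015], "claw": 0}, {"rotation": [0, 0, 0], "linear": [0, 0, 0.01], "claw": 0}, {"rotation": [0, 0, 0], "linear": [0, 0, 0.004], "claw": 0}, {"rotation": [0, 0, 0], "linear": [0, 0, 0], "claw": 0}])

```text
t: 8.9
position: [0.5656, -0.0904, 0.0911]
tcp_rot: [[0.399, 0.917, 0.001], [0.917, -0.399, -0.0], [0.0, 0.001, -1.0]]
wrist_force: [0.1, 0.6, 0.1]
finger_gap: 0.0005
grasp_force: 0.0
```

The depth confirms it: the closed tips end about 20 mm behind the reported TCP. I press on.

Call:
carry_out(increments=[{"rotation": [0, 0, 0], "linear": [0, 0, 0.005], "claw": 0}, {"rotation": [0, 0, 0], "linear": [0, 0, 0.003], "claw": 0}, {"rotation": [0, 0, 0], "linear": [0, 0, 0.002], "claw": 0}, {"rotation": [0, 0, 0], "linear": [0, 0, 0.002], "claw": 0}])

```text
t: 9.4
position: [0.5655, -0.0912, 0.081]
tcp_rot: [[0.399, 0.917, 0.001], [0.917, -0.399, -0.003], [-0.002, 0.002, -1.0]]
wrist_force: [-4.7, -1.9, 15.6]
finger_gap: 0.0003
grasp_force: 7.7
```

Call:
carry_out(increments=[{"rotation": [0, 0, 0], "linear": [0, 0, 0.002], "claw": 0}, {"rotation": [0, 0, 0], "linear": [0, 0, 0.002], "claw": 0}])

```text
t: 9.65
position: [0.565, -0.0923, 0.0759]
tcp_rot: [[0.399, 0.917, -0.0], [0.917, -0.399, -0.003], [-0.003, 0.001, -1.0]]
wrist_force: [-2.5, -2.3, 7.0]
finger_gap: 0.0003
grasp_force: 3.7
```

Call:
carry_out(increments=[{"rotation": [0, 0, 0], "linear": [0, 0, 0.002], "claw": 0}, {"rotation": [0, 0, 0], "linear": [0, 0, 0.002], "claw": 0}])

```text
t: 9.9
position: [0.5654, -0.0914, 0.0709]
tcp_rot: [[0.399, 0.917, 0.001], [0.917, -0.399, -0.001], [-0.001, 0.001, -1.0]]
wrist_force: [0.2, -0.5, 1.4]
finger_gap: 0.0003
grasp_force: 0.9
```

Call:
carry_out(increments=[{"rotation": [0, 0, 0], "linear": [0, 0, 0.002], "claw": 0}, {"rotation": [0, 0, 0], "linear": [0, 0, 0.002], "claw": 0}, {"rotation": [0, 0, 0], "linear": [0, 0, 0], "claw": 0}])

```text
t: 10.28
position: [0.5648, -0.0897, 0.0659]
tcp_rot: [[0.398, 0.917, -0.001], [0.917, -0.398, 0.001], [0.0, -0.001, -1.0]]
wrist_force: [0.3, 0.8, 0.2]
finger_gap: 0.0003
grasp_force: 0.0
```

Call:
carry_out(increments=[{"rotation": [0, 0, 0], "linear": [0, 0, 0.002], "claw": 0}, {"rotation": [0, 0, 0], "linear": [0, 0, 0.001], "claw": 0}, {"rotation": [0, 0, 0], "linear": [0, 0, 0], "claw": 0}])

```text
t: 10.65
position: [0.5652, -0.09, 0.0642]
tcp_rot: [[0.398, 0.917, 0.0], [0.917, -0.398, -0.0], [-0.0, 0.0, -1.0]]
wrist_force: [-2.6, 0.7, 7.2]
finger_gap: 0.0004
grasp_force: 3.2
```

Call:
carry_out(increments=[{"rotation": [0, 0, 0], "linear": [0, 0, -0.03], "claw": 0}, {"rotation": [0, 0, 0], "linear": [0, 0, -0.06], "claw": 0}, {"rotation": [0, 0, 0], "linear": [-0.05, 0, -0.06], "claw": 0}, {"rotation": [0, 0, 0], "linear": [-0.05, 0, -0.06], "claw": 0}, {"rotation": [0, 0, 0], "linear": [-0.03, 0, -0.04], "claw": 0}, {"rotation": [0, 0, 0], "linear": [-0.03, 0, 0], "claw": 0}, {"rotation": [0, 0, 0], "linear": [0, 0, 0], "claw": 0}])

```text
t: 11.52
position: [0.5081, -0.2216, 0.2895]
tcp_rot: [[0.403, 0.915, -0.0], [0.915, -0.403, -0.001], [-0.001, 0.0, -1.0]]
wrist_force: [0.3, 0.9, -0.1]
finger_gap: 0.0001
grasp_force: 0.0
```

```bash
cat > m.py <<'E'
import sys; from w import *
st,s,W=wrist(sys.argv[1]); p=np.array(st["position"]); z=W[...,2]
a=np.radians(66.7); D=np.array([[np.cos(a),np.sin(a)],[-np.sin(a),np.cos(a)]]); O=np.array([.5674,-.0833])
print("t",st["t"],"tcp press",(D@(p[:2]-O)).round(4),p[2].round(4),"yaw",np.degrees(np.arctan2(*np.array(st["tcp_rot"])[[1,0],0])).round(2),"F",np.round(st["wrist_force"],1))
L=(W[...,:2]-O)@D.T; x,y=L[...,0],L[...,1]
k=(abs(y)<.045)&(z>.05)&(x>-.03)&(x<.1)
print("head",[(b.round(3),np.nanmedian(z[k&(abs(x-b)<.003)]).round(4)) for b in np.arange(-.026,.11,.012) if (k&(abs(x-b)<.003)).any()])
h=(abs(y)<.04)&(abs(z-.093)<.005)&(x<-.04)&(x>-.15)
if h.any(): P=L[h]; print("handle",np.percentile(P,[2,50,98],axis=0).round(4).tolist())
b=(abs(z-.02)<.004)&(abs(y)<.07)&(x<-.14)&(x>-.2); print("front",np.percentile(x[b],[.5,2]) if b.any() else 0)
E
python3 m.py w4
```

```text
t 11.525 tcp press [-0.1504 -0.0003] 0.2895 yaw 66.22 F [ 0.3  0.9 -0.1]
head [(np.float64(-0.014), np.float64(0.0844)), (np.float64(-0.002), np.float64(0.0846)), (np.float64(0.01), np.float64(0.0801)), (np.float64(0.022), np.float64(0.0802)), (np.float64(0.034), np.float64(0.0802))]
handle [[-0.1368, -0.0265], [-0.1299, 0.0004], [-0.1238, 0.0264]]
front [-0.1601085 -0.1599144]
```

The head is shut: pad 85 mm, top 80 mm, and it stays put by itself. The handle's front face is at x=-0.137. I descend in front of it with the tips at about 50 mm height.

Call:
carry_out(increments=[{"rotation": [0, 0, -0.5], "linear": [-0.012, 0, 0.05], "claw": 0}, {"rotation": [0, 0, 0], "linear": [0, 0, 0.055], "claw": 0}, {"rotation": [0, 0, 0], "linear": [0, 0, 0.055], "claw": 0}, {"rotation": [0, 0, 0], "linear": [0, 0, 0.04], "claw": 0}, {"rotation": [0, 0, 0], "linear": [0, 0, 0.03], "claw": 0}, {"rotation": [0, 0, 0], "linear": [0, 0, 0.02], "claw": 0}, {"rotation": [0, 0, 0], "linear": [0, 0, 0.01], "claw": 0}, {"rotation": [0, 0, 0], "linear": [0, 0, 0], "claw": 0}])

```text
t: 12.58
position: [0.5045, -0.2286, 0.0289]
tcp_rot: [[0.389, 0.921, -0.001], [0.921, -0.389, 0.001], [0.001, -0.001, -1.0]]
wrist_force: [-0.4, 0.5, 0.1]
finger_gap: 0.0003
grasp_force: 0.0
```

Call:
carry_out(increments=[{"rotation": [0, 0, 0], "linear": [0.005, 0, 0], "claw": 0}, {"rotation": [0, 0, 0], "linear": [0.005, 0, 0], "claw": 0}, {"rotation": [0, 0, 0], "linear": [0.005, 0, 0], "claw": 0}, {"rotation": [0, 0, 0], "linear": [0.006, 0, 0], "claw": 0}, {"rotation": [0, 0, 0], "linear": [0.006, 0, 0], "claw": 0}])

```text
t: 13.2
position: [0.5152, -0.2053, 0.0298]
tcp_rot: [[0.391, 0.92, 0.0], [0.92, -0.391, -0.001], [-0.001, 0.001, -1.0]]
wrist_force: [-1.0, -1.8, 1.2]
finger_gap: 0.0005
grasp_force: 1.5
```

```bash
python3 m.py w5
```

```text
t 13.2 tcp press [-0.1327 -0.0003] 0.0298 yaw 66.98 F [-1.  -1.8  1.2]
head []
handle [[-0.1181, -0.007], [-0.1132, -0.0011], [-0.1102, 0.0052]]
front 0
```

Pushing with about 2 N of friction. I advance to about 5 mm short of the stop.

Call:
carry_out(increments=[{"rotation": [0, 0, 0], "linear": [0.006, 0, 0], "claw": 0}, {"rotation": [0, 0, 0], "linear": [0.006, 0, 0], "claw": 0}, {"rotation": [0, 0, 0], "linear": [0.006, 0, 0], "claw": 0}, {"rotation": [0, 0, 0], "linear": [0.006, 0, 0], "claw": 0}, {"rotation": [0, 0, 0], "linear": [0.006, 0, 0], "claw": 0}, {"rotation": [0, 0, 0], "linear": [0.006, 0, 0], "claw": 0}, {"rotation": [0, 0, 0], "linear": [0.006, 0, 0], "claw": 0}, {"rotation": [0, 0, 0], "linear": [0.004, 0, 0], "claw": 0}, {"rotation": [0, 0, 0], "linear": [0.001, 0, 0], "claw": 0}, {"rotation": [0, 0, 0], "linear": [0, 0, 0], "claw": 0}])

```text
t: 14.5
position: [0.5335, -0.1611, 0.0294]
tcp_rot: [[0.39, 0.921, 0.0], [0.921, -0.39, 0.001], [0.001, -0.0, -1.0]]
wrist_force: [-0.9, -1.0, 1.4]
finger_gap: 0.0005
grasp_force: 0.4
```

```bash
python3 m.py w6
```

```text
t 14.5 tcp press [-0.0849  0.0004] 0.0294 yaw 67.04 F [-0.9 -1.   1.4]
head [(np.float64(-0.014), np.float64(0.0845)), (np.float64(-0.002), np.float64(0.0846)), (np.float64(0.01), np.float64(0.0801)), (np.float64(0.022), np.float64(0.08))]
handle [[-0.0704, -0.0063], [-0.0655, -0.0001], [-0.0622, 0.0058]]
front [-0.14402715 -0.14391043]
```

Call:
carry_out(increments=[{"rotation": [0, 0, 0], "linear": [0.003, 0, 0], "claw": 0}, {"rotation": [0, 0, 0], "linear": [0.002, 0, 0], "claw": 0}, {"rotation": [0, 0, 0], "linear": [0, 0, 0], "claw": 0}])

```text
t: 14.92
position: [0.5354, -0.1565, 0.0294]
tcp_rot: [[0.39, 0.921, 0.0], [0.921, -0.39, 0.0], [0.0, -0.0, -1.0]]
wrist_force: [0.2, -0.9, -0.4]
finger_gap: 0.0008
grasp_force: 0.6
```

Call:
carry_out(increments=[{"rotation": [0, 0, 0], "linear": [0.002, 0, 0], "claw": 0}, {"rotation": [0, 0, 0], "linear": [0.002, 0, 0], "claw": 0}, {"rotation": [0, 0, 0], "linear": [0, 0, 0], "claw": 0}])

```text
t: 15.3
position: [0.5367, -0.1533, 0.0294]
tcp_rot: [[0.39, 0.921, -0.0], [0.921, -0.39, -0.0], [-0.0, -0.0, -1.0]]
wrist_force: [-1.2, -2.1, 0.1]
finger_gap: 0.0003
grasp_force: 1.3
```

Call:
carry_out(increments=[{"rotation": [0, 0, 0], "linear": [0.002, 0, 0], "claw": 0}, {"rotation": [0, 0, 0], "linear": [0.002, 0, 0], "claw": 0}, {"rotation": [0, 0, 0], "linear": [0, 0, 0], "claw": 0}])

```text
t: 15.68
position: [0.5377, -0.1509, 0.0294]
tcp_rot: [[0.391, 0.92, -0.002], [0.92, -0.391, -0.002], [-0.002, -0.001, -1.0]]
wrist_force: [-3.1, -4.1, 1.5]
finger_gap: 0.0005
grasp_force: 2.8
```

```bash
python3 m.py w7
```

```text
t 15.675 tcp press [-0.0739  0.0006] 0.0294 yaw 66.97 F [-3.1 -4.1  1.5]
head [(np.float64(-0.014), np.float64(0.0845)), (np.float64(-0.002), np.float64(0.0846)), (np.float64(0.01), np.float64(0.0801)), (np.float64(0.022), np.float64(0.0801)), (np.float64(0.034), np.float64(0.0801))]
handle [[-0.0591, -0.0062], [-0.0543, 0.0], [-0.0512, 0.0059]]
front 0
```

The stop is contacted and compressed by about 4 mm at 5 N. About 8 mm more.

Call:
carry_out(increments=[{"rotation": [0, 0, 0], "linear": [0.002, 0, 0], "claw": 0}, {"rotation": [0, 0, 0], "linear": [0.002, 0, 0], "claw": 0}, {"rotation": [0, 0, 0], "linear": [0.002, 0, 0], "claw": 0}, {"rotation": [0, 0, 0], "linear": [0, 0, 0], "claw": 0}])

```text
t: 16.23
position: [0.5387, -0.1477, 0.0294]
tcp_rot: [[0.393, 0.92, -0.004], [0.92, -0.393, -0.004], [-0.006, -0.002, -1.0]]
wrist_force: [-6.5, -8.8, 5.1]
finger_gap: 0.0007
grasp_force: 5.1
```

Call:
carry_out(increments=[{"rotation": [0, 0, 0], "linear": [0.002, 0, 0], "claw": 0}, {"rotation": [0, 0, 0], "linear": [0.001, 0, 0], "claw": 0}, {"rotation": [0, 0, 0], "linear": [0, 0, 0], "claw": 0}, {"rotation": [0, 0, 0], "linear": [0, 0, 0], "claw": 0}])

```text
t: 16.73
position: [0.5392, -0.1463, 0.0294]
tcp_rot: [[0.394, 0.919, -0.005], [0.919, -0.394, -0.006], [-0.007, -0.003, -1.0]]
wrist_force: [-6.8, -11.5, 5.0]
finger_gap: 0.0007
grasp_force: 6.4
```

```bash
python3 m.py w8
```

```text
t 16.725 tcp press [-0.069  0.001] 0.0294 yaw 66.82 F [ -6.8 -11.5   5. ]
head [(np.float64(-0.014), np.float64(0.0846)), (np.float64(-0.002), np.float64(0.0846)), (np.float64(0.01), np.float64(0.0801)), (np.float64(0.022), np.float64(0.0802)), (np.float64(0.034), np.float64(0.0802))]
handle [[-0.0539, -0.006], [-0.0493, 0.0001], [-0.0463, 0.0062]]
front 0
```

Call:
carry_out(increments=[{"rotation": [0, 0, 0], "linear": [0.002, 0, 0], "claw": 0}, {"rotation": [0, 0, 0], "linear": [0.001, 0, 0], "claw": 0}, {"rotation": [0, 0, 0], "linear": [0, 0, 0], "claw": 0}, {"rotation": [0, 0, 0], "linear": [0, 0, 0], "claw": 0}])

```text
t: 17.27
position: [0.5397, -0.1448, 0.0294]
tcp_rot: [[0.394, 0.919, -0.007], [0.919, -0.394, -0.007], [-0.009, -0.003, -1.0]]
wrist_force: [-7.8, -13.3, 7.0]
finger_gap: 0.0005
grasp_force: 7.6
```

```bash
cat >>m.py <<'E'
print("handle z",np.percentile(z[h],[5,50,95]).round(4))
for b in np.arange(-.05,-.02,.006):
    q=(abs(y)<.035)&(abs(x-b)<.003)&(z<.055)&(z>.015)
    if q.any(): print("tray",b.round(3),np.percentile(z[q],[5,50,95]).round(4))
E
python3 m.py w9; python3 - <<'E'
from h import *
s=bot.snapshot("top"); W=cloud(s); z=W[...,2]
a=np.radians(66.7); D=np.array([[np.cos(a),np.sin(a)],[-np.sin(a),np.cos(a)]]); L=(W[...,:2]-[.5674,-.0833])@D.T; x,y=L[...,0],L[...,1]
q=(abs(y)<.06)&(x>.129)&(x<.19)&(z>.015)&(z<.06); print("rods",q.sum(),x[q].max() if q.any() else 0)
d=np.load("top.npz"); df=cv2.absdiff(d["f"],s["frame"])
cv2.imwrite("pics/t2.png",cv2.resize(s["frame"][110:240,200:380],None,fx=4,fy=4,interpolation=cv2.INTER_CUBIC))
E
```

```text
t 17.275 tcp press [-0.0674  0.0011] 0.0294 yaw 66.77 F [ -7.8 -13.3   7. ]
head [(np.float64(-0.014), np.float64(0.0845)), (np.float64(-0.002), np.float64(0.0846)), (np.float64(0.01), np.float64(0.0801)), (np.float64(0.022), np.float64(0.0801)), (np.float64(0.034), np.float64(0.0801))]
handle [[-0.0522, -0.0059], [-0.0474, 0.0003], [-0.0445, 0.0062]]
front 0
handle z [0.0909 0.0931 0.0944]
tray -0.05 [0.0193 0.0206 0.0215]
tray -0.044 [0.0251 0.0402 0.0526]
tray -0.038 [0.0236 0.0245 0.0255]
tray -0.032 [0.0238 0.038  0.0393]
rods 45 0.157335967393886
```

View pics/w9.png

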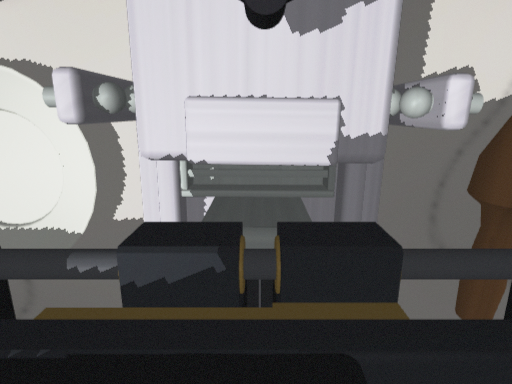

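The shut head fills the top of the view. The tray rim is at (260,190), with the handle against the fingers at (262,220), and it lies flat. Compression is about 10 to 10.5 mm. A touch more, then hold.

Call:
carry_out(increments=[{"rotation": [0, 0, 0], "linear": [0.001, 0, 0], "claw": 0}, {"rotation": [0, 0, 0], "linear": [0, 0, 0], "claw": 0}, {"rotation": [0, 0, 0], "linear": [0, 0, 0], "claw": 0}, {"rotation": [0, 0, 0], "linear": [0, 0, 0], "claw": 0}, {"rotation": [0, 0, 0], "linear": [0, 0, 0], "claw": 0}, {"rotation": [0, 0, 0], "linear": [0, 0, 0], "claw": 0}, {"rotation": [0, 0, 0], "linear": [0, 0, 0], "claw": 0}, {"rotation": [0, 0, 0], "linear": [0, 0, 0], "claw": 0}, {"rotation": [0, 0, 0], "linear": [0, 0, 0], "claw": 0}, {"rotation": [0, 0, 0], "linear": [0, 0, 0], "claw": 0}])

```text
t: 18.62
position: [0.5399, -0.1443, 0.0294]
tcp_rot: [[0.395, 0.919, -0.007], [0.919, -0.395, -0.008], [-0.01, -0.004, -1.0]]
wrist_force: [-8.8, -14.2, 7.7]
finger_gap: 0.0001
grasp_force: 8.0
```

Call:
carry_out(increments=[{"rotation": [0, 0, 0], "linear": [0, 0, 0], "claw": 0}, {"rotation": [0, 0, 0], "linear": [0, 0, 0], "claw": 0}, {"rotation": [0, 0, 0], "linear": [0, 0, 0], "claw": 0}, {"rotation": [0, 0, 0], "linear": [0, 0, 0], "claw": 0}])

```text
t: 19.12
position: [0.5399, -0.1443, 0.0295]
tcp_rot: [[0.395, 0.919, -0.007], [0.919, -0.395, -0.008], [-0.01, -0.003, -1.0]]
wrist_force: [-8.2, -13.3, 7.0]
finger_gap: 0.0007
grasp_force: 8.0
```

```bash
python3 m.py w10; python3 -c "
from plant import bot; print(bot.close_job())"
```

```text
t 19.125 tcp press [-0.0669  0.0012] 0.0295 yaw 66.75 F [ -8.2 -13.3   7. ]
head [(np.float64(-0.026), np.float64(0.1409)), (np.float64(-0.014), np.float64(0.0846)), (np.float64(-0.002), np.float64(0.0846)), (np.float64(0.01), np.float64(0.0801)), (np.float64(0.022), np.float64(0.0802)), (np.float64(0.034), np.float64(0.0802))]
handle [[-0.0517, -0.0059], [-0.0469, 0.0004], [-0.044, 0.0063]]
front 0
handle z [0.0909 0.0931 0.0944]
tray -0.05 [0.0193 0.0206 0.0216]
tray -0.044 [0.0272 0.0406 0.0531]
tray -0.038 [0.0237 0.0249 0.0392]
tray -0.032 [0.024  0.0382 0.0394]
the job is handed in; nothing more can be done
None
```

The job is handed in: the head is clicked shut, and the arm is still pushing the tray flat against the stop with an estimated 11 N (stop back about 11 mm). I got no verdict back, and I didn't re-measure the bystanders.

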